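# Take out the flat battery of the sweet-stall scale

### The job

The red-capped battery in the shop scale is flat. Push it down until it lets go, let it spring up by itself, then lift it out and stand it upright in the white charging tray. Leave the green-capped battery latched in the scale and do not knock the small amber jar.

Things in the scene. Friction and masses are not known exactly. Their poses are not given: they have to be found in the camera images.
- red_pack: Flat battery: upright black block, 30 (x) by 46 (y) by 80 mm high, 90 g, with a red cap. Origin: centre of underside; z up. Sits in a bay in the scale's flat top (92 mm high). Latched, its top is at 102 mm and it cannot be pulled. Pushed down over 4 mm (stop at 7.5 mm; 3 to 5 N) it unlatches; once let go, a spring lifts it 34 mm in under 1 s. Then it is loose, top at 136 mm: draw it straight up.
- green_pack: Charged battery, same size, shape, origin and latch as the red one, but with a green cap; leave it latched. The two sit in either of two bays, centres 110 mm apart along the packs' y, in the scale's grey head (110 by 240 mm, 92 mm high). The head's low sloping console is on the packs' -x side, the weighing plate (76 mm high) on the +x side.
- tray: White open charging tray fixed to the counter, 85 mm (its x) by 105 mm (its y), rim 18 mm high, walls and floor 5 mm thick, so inside it is 75 by 95 mm; a grey pad marks the middle and a small 14 mm high block with a green lamp is fixed outside its +x side. Origin: centre of the tray's underside (block left out), on the counter.
- jar: Bystander: loose closed amber glass jar with yellow cap, 68 mm across, 120 mm high, standing on the counter. Origin: centre of its underside.
Not all that is in view belongs to the job. Leave any brown or yellow look-alike of the red_pack alone. Of the things that look like the tray, the largest one is meant.

How it is judged:
On the way:
1. the red-capped battery has been released and stands sprung up in its bay, untouched by the gripper (height (world z) of red_pack between 0.05 and 0.062 m and contact force between the fingers and red_pack below 0.2 N), for 0.1 s.
At the end, for the whole second after the job is handed in: The red-capped battery stands on the tray's floor: base centre within 35 mm of the tray's centre and under 12 mm above the counter, upright within 10 degrees, at rest, let go; the green-capped one is within 12 mm of its start, and the jar upright within 20 mm of its start (horizontal distance between red_pack and tray below 0.035 m and height (world z) of red_pack below 0.012 m and angle between red_pack's own z axis and vertical below 0.17 rad and linear speed of red_pack below 0.02 m/s and distance of green_pack from where it was at the start of the episode below 0.012 m and distance of jar from where it was at the start of the episode below 0.02 m and angle between jar's own z axis and vertical below 0.2 rad); the robot touches nothing.
It fails at once if the green-capped battery is released or shifted by more than 12 mm (distance of green_pack from where it was at the start of the episode above 0.012 m).
It fails at once if the jar is shifted by more than 20 mm or tipped (distance of jar from where it was at the start of the episode above 0.02 m or angle between jar's own z axis and vertical above 0.2 rad).
It also fails if it takes over 45 s, if anything falls off the work surface, if the arm or the gripper's body presses on something with over 40 N, if the wrist force passes 120 N, or if a joint passes its speed limit or range.

### The arm

A 6-joint arm with a two-finger parallel gripper is mounted at the origin on the work surface. World frame = base frame: x ahead of the robot, y to its left, z up, the work surface at z = 0. Lengths are in m, angles in rad, forces in N, time in s.
With the tool pointing down it reaches from about 0.35 to 0.975 m from the base axis. Payload 17.4 kg.
Tool frame: the origin (TCP) lies midway between the tips of the shut fingers; the grasp point (between the pads) lies r.pinch_z behind it (r.pinch_z is the distance from the TCP to the grasp point, in m); z points along the fingers, y is the direction in which the jaws open and shut (so a half turn about z gives the same grasp; the last joint's range is limited). The gripper opens to 85 mm and grips with 20 to 120 N. Pads are 22 mm wide; open, the fingers measure 114 mm over their backs; the gripper's body (76 mm by 85 mm) begins 54 mm behind the grasp point. The pads swing forward as they close: fully open they stand 13 mm farther back than shut.
Start: joints at [-1.316, 0.116, 1.442, -0, 1.584, -0.038], TCP at [0.195, -0.646, 0.231] pointing down, gripper open.
Joint ranges: [-2.83, 2.83], [-0.83, 2.19], [0.07, 2.5], [-1.14, 4.28], [0.01, 3], [-2.97, 2.97]. Speed limits (rad/s): [1.89, 1.89, 2.22, 3.14, 3.14, 3.14].

### API

Orientations are given as a rotation vector (axis times angle).
In Python, from station import r gives the robot as it stands.
- The arm moves only by the tool apply_moves, never from a script. Its argument "increments" is a list of rows, each a list of 6 numbers: the shift along the tool's x, y, z in mm, then the turn, a rotation vector about the tool's x, y, z in degrees. A call has 1 to 12 rows; each row is the pose to reach, as a shift and turn from the pose commanded when the call began, along the tool's axes at that moment; what a row does not reach only later rows make up. A row lasts 1/8 s, in which the tool goes at most 62.5 mm and 10.7 degrees, less where a joint would pass 70% of its speed; a pose out of reach is approached as far as the arm can. A call with a gripper value outside its range is refused whole. "grip" is the finger opening in mm, from 0 to 85.4, set as the call begins (left out, the last holds). The fingers move at their own pace and stop on an object; "grip_force" is the grip in N (left out, the last holds). Time passes only in rows, so rows that repeat a pose let the fingers close. It gives the time, the measured TCP pose, the force and the opening at its end, in the units of the state.
- r.get_state(): the state, without advancing time (a new reading comes with each control period).
- r.camera(name): name is "scene" or "top" or "wrist"; returns a dict with "img" (480x640x3 uint8, red, green, blue), "fx", "fy", "cx", "cy" (pixels), "T" (4x4, takes a point from camera to world coordinates); the wrist camera has in their place "tool_from_camera" (4x4, takes a point from camera to tool coordinates, whose origin is the TCP and whose axes are the flange's). Camera axes: x right, y down, z forward; pixel columns grow to the right and rows downward; lengths in m; the calibration is good to about 2 mm. The wrist camera is an equidistant fisheye: a pixel r from the principal point sees the ray r / f radians off the axis. A picture is of the moment at which its call begins: read the wrist's pose just before it. There is no depth.
- r.close_job(): hands the job in, once; it reports no verdict.
The state is a dict: "clock": time; "joint_pos": joint angles; "joint_velocities": joint speeds; "tau": joint torques, N m; "ee_pos": TCP position; "tool_rot": TCP orientation; "force": force on the tool from outside, world axes, zero at the start; "moment": the same for the moment, N m; "grip_width": finger opening in m.
Only numpy, scipy, OpenCV 4.12 (cv2) and the standard library are available. Lean on these libraries where they do the work, as an engineer would, in place of code of your own. Each camera call takes 0.05 s, during which the arm holds its last target.

## Working session

There is one attempt and no reset: what is moved stays moved. The work goes in short steps, Python scripts to look and compute and a tool call to move; the robot and the scene stay as the last step left them, time stands still between calls to the robot, and variables do not carry over. Pictures are saved under pics/ and viewed, and the job is handed in when it is done.

Besides the shell and the picture viewer there is one more tool, called after "Emit:" as a command line: name --pt "numbers of a row" for each row, then --argument value for the rest. apply_moves: Moves the arm, as the interface text tells. Its arguments: {"type":"object","properties":{"increments":{"type":"array","items":{"type":"array","items":{"type":"number"}}},"grip":{"type":"number"},"grip_force":{"type":"number"}},"required":["increments"]}

```bash
mkdir -p pics; cat > h.py <<'E'
import numpy as np,cv2
from station import r
def save(n,img): cv2.imwrite(f'pics/{n}.png',cv2.cvtColor(img,cv2.COLOR_RGB2BGR))
def ray(c,u,v):
    d=np.array([(u-c['cx'])/c['fx'],(v-c['cy'])/c['fy'],1.]);T=np.array(c['T']);return T[:3,3],T[:3,:3]@d
def onz(c,u,v,z):
    o,d=ray(c,u,v);return o+d*(z-o[2])/d[2]
E
python3 - <<'E'
from h import *
import pickle
s=r.get_state();print(s['clock'],s['ee_pos'],s['tool_rot'],r.pinch_z,s['force'])
for n in('top','scene'):
    c=r.camera(n);save(n,c['img']);pickle.dump(c,open(n+'.pkl','wb'));print(n,c['fx'],c['cx'],c['cy'],np.round(c['T'],3))
E
```

```text
0.0 [ 0.1947487  -0.64609668  0.23053626] [-3.10681459e+00 -4.58050178e-01  2.08283835e-04] 0.0187 [ 0.14293696  0.12438489 -0.05464536]
top 523.2996370364936 311.18678376990346 236.11454695789087 [[ 0.029 -0.997  0.065  0.496]
 [-0.999 -0.03  -0.019 -0.081]
 [ 0.02  -0.064 -0.998  1.023]
 [ 0.     0.     0.     1.   ]]
scene 545.2887297135112 310.48080948591644 238.23110085334446 [[ 0.157  0.744 -0.65   1.132]
 [ 0.988 -0.112  0.11  -0.191]
 [ 0.009 -0.659 -0.752  0.744]
 [ 0.     0.     0.     1.   ]]
```

View pics/top.png

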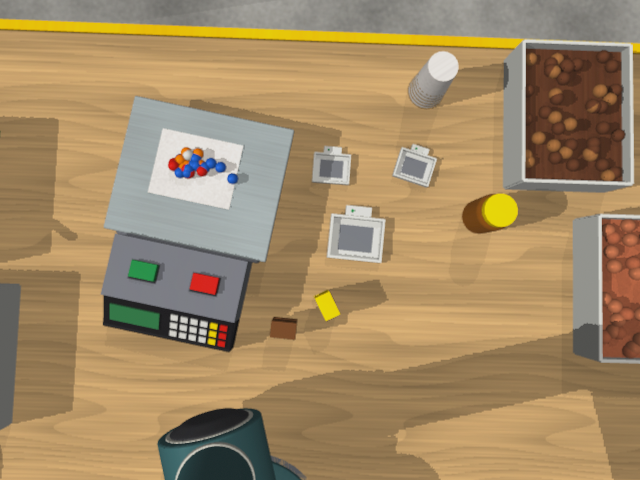

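View pics/scene.png

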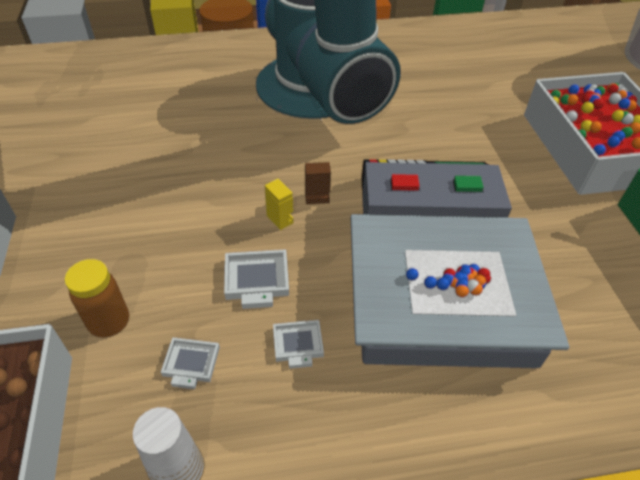

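Top view: red cap at (205,284), green at (143,271), big tray at (356,238), and jar cap at (500,211). Measuring now.

```bash
python3 - <<'E'
from h import *
import pickle
C={n:pickle.load(open(n+'.pkl','rb')) for n in('top','scene')}
def big(m,box):
    k=np.zeros_like(m);x0,y0,x1,y1=box;k[y0:y1,x0:x1]=m[y0:y1,x0:x1]
    cs,_=cv2.findContours(k,cv2.RETR_EXTERNAL,cv2.CHAIN_APPROX_NONE);return max(cs,key=cv2.contourArea)
def tri(p,q):
    o1,d1=ray(C['top'],*p);o2,d2=ray(C['scene'],*q)
    t=np.linalg.lstsq(np.c_[d1,-d2],o2-o1,rcond=None)[0];a=o1+d1*t[0];b=o2+d2*t[1];return (a+b)/2,np.linalg.norm(a-b)
H={n:cv2.cvtColor(C[n]['img'],cv2.COLOR_RGB2HSV) for n in C}
red=lambda h:cv2.inRange(h,(0,190,150),(8,255,255))|cv2.inRange(h,(172,190,150),(180,255,255))
brightred=lambda h:cv2.inRange(h,(0,150,190),(8,255,255))
grn=lambda h:cv2.inRange(h,(60,130,100),(85,255,255))
white=lambda h:cv2.inRange(h,(0,0,185),(180,40,255))
yel=lambda h:cv2.inRange(h,(22,150,120),(32,255,255))
for nm,f,bt,bs,z in [('red',brightred,(180,260,225,305),(385,165,425,200),.102),('green',grn,(120,255,165,290),(445,170,495,200),.102),('tray',white,(322,214,392,268),(218,246,295,300),.018),('jarcap',yel,(475,180,530,240),(55,250,120,300),.12)]:
    for n,b in(('top',bt),('scene',bs)):
        c=big(f(H[n]),b);P=np.array([onz(C[n],u,v,z)[:2] for u,v in c[:,0]],np.float32)
        rc=cv2.minAreaRect(P*1000);box=cv2.boxPoints(rc)
        print(nm,n,cv2.contourArea(c),'centre',np.round(rc[0],1),'size',np.round(rc[1],1),'ang',round(rc[2],2))
E
```

```text
red top 358.5 centre [467.3  87.2] size [43.9 27.3] ang 79.57Traceback (most recent call last):
  File "<stdin>", line 18, in <module>
  File "<stdin>", line 6, in big
ValueError: max() iterable argument is empty
```

```bash
cat > m.py <<'E'
from h import *
import pickle
C={n:pickle.load(open(n+'.pkl','rb')) for n in('top','scene')}
H={n:cv2.cvtColor(C[n]['img'],cv2.COLOR_RGB2HSV) for n in C}
print(H['scene'][182,405],H['scene'][190,405],H['top'][284,205],H['scene'][183,468],H['top'][271,143],H['top'][240,385-3],H['top'][211,505],H['scene'][277,90])
def big(m,box):
    k=np.zeros_like(m);x0,y0,x1,y1=box;k[y0:y1,x0:x1]=m[y0:y1,x0:x1]
    cs,_=cv2.findContours(k,cv2.RETR_EXTERNAL,cv2.CHAIN_APPROX_NONE);return max(cs,key=cv2.contourArea) if cs else None
red=lambda h:cv2.inRange(h,(0,150,150),(8,255,255))|cv2.inRange(h,(172,150,150),(180,255,255))
grn=lambda h:cv2.inRange(h,(55,130,100),(85,255,255))
white=lambda h:cv2.inRange(h,(0,0,170),(180,40,255))
yel=lambda h:cv2.inRange(h,(22,150,120),(32,255,255))
for nm,f,bt,bs,z in [('red',red,(180,260,225,305),(385,165,425,200),.102),('green',grn,(120,255,165,290),(445,170,495,200),.102),('tray',white,(322,214,392,268),(218,246,295,300),.018),('jarcap',yel,(475,180,530,240),(55,250,120,300),.12)]:
    for n,b in(('top',bt),('scene',bs)):
        c=big(f(H[n]),b)
        if c is None: print(nm,n,'none');continue
        P=np.array([onz(C[n],u,v,z)[:2] for u,v in c[:,0]],np.float32)
        rc=cv2.minAreaRect(P*1000)
        print(nm,n,cv2.contourArea(c),'bb',cv2.boundingRect(c),'centre',np.round(rc[0],1),'size',np.round(rc[1],1),'ang',round(rc[2],2))
E
python3 m.py
python3 - <<'E'
import cv2
a=cv2.imread('pics/top.png')[220:340,90:400];cv2.imwrite('pics/tz.png',cv2.resize(a,None,fx=2.5,fy=2.5,interpolation=2))
E
```

```text
[  1 213 181] [177 110 102] [  1 219 214] [ 69 171 124] [ 70 181 144] [ 25  13 214] [ 28 244 230] [ 26 202 213]
red top 402.0 bb (190, 273, 28, 22) centre [467.2  87. ] size [45.2 29.6] ang 79.4
red scene 243.5 bb (393, 175, 26, 11) centre [469.7  85.5] size [44.1 25.4] ang 81.5
green top 402.0 bb (128, 260, 29, 21) centre [486.8 195.1] size [44.5 29.9] ang 79.15
green scene 251.5 bb (455, 176, 28, 12) centre [489.6 193.2] size [43.5 27.8] ang 81.49
tray top 2376.0 bb (327, 214, 58, 49) centre [ 563.3 -186.2] size [105.5  91.6] ang 85.7
tray scene 2383.0 bb (225, 250, 64, 43) centre [ 561.9 -187.1] size [104.9  84.7] ang 85.79
jarcap top 949.5 bb (482, 193, 36, 35) centre [ 610.  -425.8] size [60.1 61.7] ang 0.46
jarcap scene 1272.0 bb (65, 259, 45, 38) centre [ 618.8 -426.3] size [70.2 58.3] ang 25.94
```

View pics/tz.png

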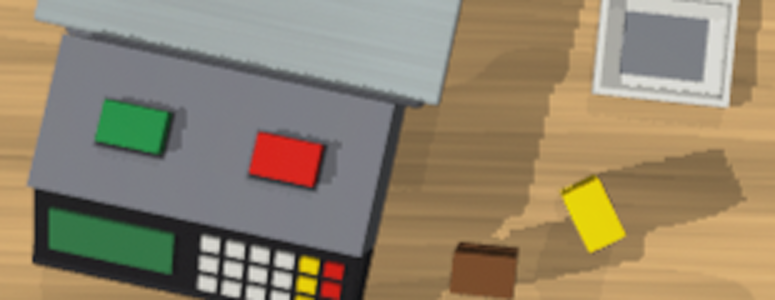

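```bash
cat >> h.py <<'E'
from scipy.spatial.transform import Rotation as R
def go(p,yaw):
    "increment to TCP p, tool down, tool x at yaw deg"
    s=r.get_state();A=R.from_rotvec(s['tool_rot']);y=np.radians(yaw)
    B=R.from_matrix(np.c_[[np.cos(y),np.sin(y),0],[np.sin(y),-np.cos(y),0],[0,0,-1]])
    print('t',s['clock'],'pos',np.round(s['ee_pos'],4),'F',np.round(s['force'],2),'w',s['grip_width'])
    print('inc',np.round(A.inv().apply(np.array(p)-s['ee_pos'])*1000,1),np.round((A.inv()*B).as_rotvec(degrees=True),2))
E
python3 -c "
from h import *
go([.468,.0865,.2],79.7)"
```

```text
t 0.1 pos [ 0.1948 -0.6461  0.2306] F [-0.13  0.14  0.37] w 0.08501176142648546
inc [ 473.1 -622.5   31.3] [-5.000e-02 -4.000e-02 -6.292e+01]
```

Emit:
apply_moves --pt "30 -40 0 0 0 -4" --pt "70 -92 0 0 0 -10" --pt "110 -144 0 0 0 -15" --pt "148 -195 0 0 0 -20" --pt "185 -244 0 0 0 -25" --pt "222 -293 0 0 0 -30" --pt "260 -342 0 0 0 -35" --pt "298 -391 0 0 0 -40" --pt "335 -440 0 0 0 -45" --pt "372 -489 0 0 0 -50" --pt "405 -533 0 0 0 -55" --pt "435 -573 0 0 0 -59" --grip 0

```text
clock: 1.6
ee_pos: [0.4461, 0.0301, 0.2312]
tool_rot: [2.476, 1.934, 0.0]
force: [0.4, -0.2, -0.2]
grip_width: 0.0001
```

```bash
python3 -c "
from h import *
go([.468,.0865,.2],79.7)"
```

```text
t 1.6 pos [0.4461 0.0301 0.2312] F [ 0.44 -0.19 -0.21] w 0.00013544512438861585
inc [60.   7.6 31.3] [ 0.01 -0.   -3.72]
```

Emit:
apply_moves --pt "30 4 0 0 0 -2" --pt "55 7 0 0 0 -3.7" --pt "60 7.6 15 0 0 -3.7" --pt "60 7.6 31 0 0 -3.7" --pt "60 7.6 31 0 0 -3.7" --pt "60 7.6 31 0 0 -3.7"

```text
clock: 2.35
ee_pos: [0.4679, 0.0836, 0.2005]
tool_rot: [2.417, 2.007, 0.0]
force: [-0.8, 1.4, 0.4]
grip_width: 0.0002
```

```bash
python3 - <<'E'
from h import *
go([.468,.0865,.11],79.7)
for n in('wrist','scene','top'):
    c=r.camera(n);save(n+'2',c['img'])
    if n=='wrist':
        print({k:(np.round(v,3) if not np.isscalar(v) else v) for k,v in c.items() if k!='img'})
E
```

```text
t 2.35 pos [0.4679 0.0836 0.2005] F [-0.82  1.38  0.38] w 0.00021292350580195014
inc [ 2.9 -0.5 90.5] [ 0.01 -0.   -0.29]
{'fx': 371.64829954431775, 'fy': 371.64829954431775, 'cx': 325.1881364197546, 'cy': 240.60011765188122, 'tool_from_camera': array([[-0.002, -0.948, -0.319,  0.082],
       [ 1.   , -0.001, -0.001, -0.001],
       [ 0.   , -0.319,  0.948, -0.142],
       [ 0.   ,  0.   ,  0.   ,  1.   ]])}
```

View pics/wrist2.png

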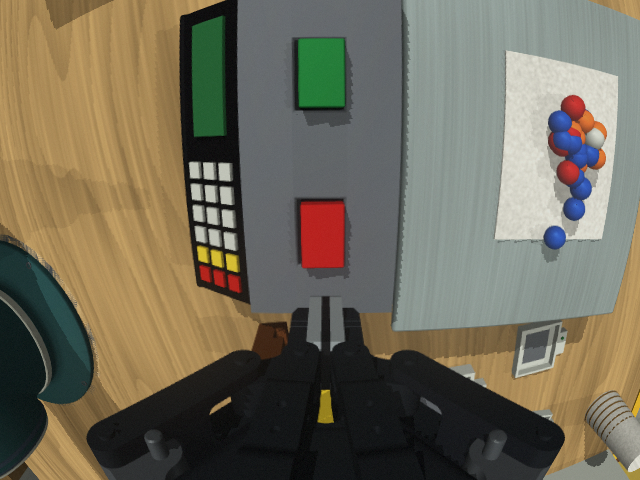

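View pics/scene2.png

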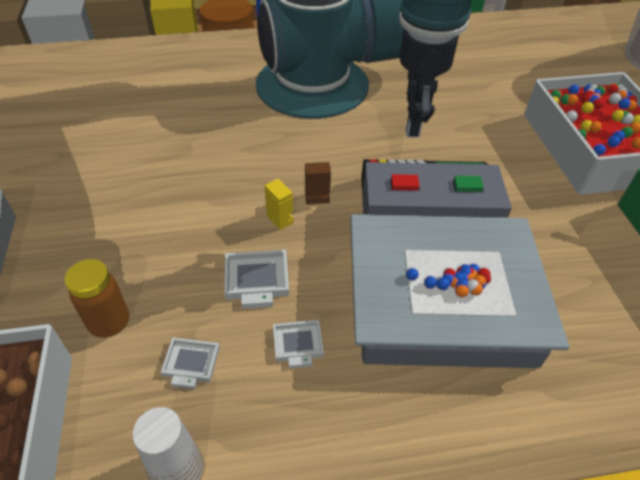

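The wrist image shows the red cap at (322,234), green at (322,73), and the shut fingertips at (326,300). I'll cross-check the cap position with the fisheye.

```bash
cat >> h.py <<'E'
def wray(c,s,u,v):
    x,y=(u-c['cx'])/c['fx'],(v-c['cy'])/c['fy'];t=np.hypot(x,y)
    d=np.array([x/t*np.sin(t),y/t*np.sin(t),np.cos(t)]) if t>1e-9 else np.array([0,0,1.])
    T=np.array(c['tool_from_camera']);A=R.from_rotvec(s['tool_rot'])
    return s['ee_pos']+A.apply(T[:3,3]),A.apply(T[:3,:3]@d)
def wonz(c,s,u,v,z):
    o,d=wray(c,s,u,v);return o+d*(z-o[2])/d[2]
E
python3 - <<'E'
from h import *
s=r.get_state();c=r.camera('wrist');h=cv2.cvtColor(c['img'],cv2.COLOR_RGB2HSV)
print(s['ee_pos'])
for nm,m,b in(('red',cv2.inRange(h,(0,180,200),(5,255,255)),(285,190,360,280)),('green',cv2.inRange(h,(55,130,110),(85,255,255)),(285,30,360,120))):
    k=np.zeros_like(m);k[b[1]:b[3],b[0]:b[2]]=m[b[1]:b[3],b[0]:b[2]]
    q=max(cv2.findContours(k,0,cv2.CHAIN_APPROX_NONE)[0],key=cv2.contourArea)
    P=np.array([wonz(c,s,u,v,.102)[:2]*1000 for u,v in q[:,0]],np.float32)
    print(nm,cv2.boundingRect(q),cv2.minAreaRect(P))
go([.468,.0865,.11],79.7)
E
```

```text
[0.4681833  0.08386518 0.20089144]Traceback (most recent call last):
  File "<stdin>", line 6, in <module>
ValueError: max() iterable argument is empty
```

```bash
python3 - <<'E'
from h import *
s=r.get_state();c=r.camera('wrist');h=cv2.cvtColor(c['img'],cv2.COLOR_RGB2HSV)
print(s['ee_pos'],h[234,322],h[73,322])
for nm,m,b in(('red',cv2.inRange(h,(0,150,140),(8,255,255))|cv2.inRange(h,(174,150,140),(180,255,255)),(285,190,360,280)),('green',cv2.inRange(h,(50,130,100),(85,255,255)),(285,30,360,120))):
    k=np.zeros_like(m);k[b[1]:b[3],b[0]:b[2]]=m[b[1]:b[3],b[0]:b[2]]
    q=max(cv2.findContours(k,0,cv2.CHAIN_APPROX_NONE)[0],key=cv2.contourArea)
    P=np.array([wonz(c,s,u,v,.102)[:2]*1000 for u,v in q[:,0]],np.float32)
    print(nm,cv2.boundingRect(q),cv2.minAreaRect(P))
go([.468,.0865,.11],79.7)
E
```

```text
[0.46817872 0.08393885 0.2008391 ] [  1 209 184] [ 67 183 124]
red (300, 205, 44, 63) ((465.6581115722656, 88.28800201416016), (44.52080154418945, 28.931127548217773), 79.365478515625)
green (298, 39, 47, 68) ((485.5413818359375, 196.00135803222656), (44.78787612915039, 28.643070220947266), 80.30899810791016)
t 2.6 pos [0.4682 0.084  0.2008] F [-0.22  0.12  0.36] w 0.00015679737493045677
inc [ 2.4 -0.7 90.8] [ 0.04 -0.01 -0.24]
```

Emit:
apply_moves --pt "3 -1.5 30 0 0 0" --pt "3 -1.5 70 0 0 0" --pt "3 -1.5 90 0 0 0" --pt "3 -1.5 92 0 0 0" --pt "3 -1.5 92 0 0 0"

```text
clock: 3.22
ee_pos: [0.4677, 0.0875, 0.1096]
tool_rot: [2.415, 2.008, 0.002]
force: [0.4, 0.8, 0.5]
grip_width: 0.0002
```

```bash
python3 -c "
from h import *
go([.467,.087,.096],79.7)
c=r.camera('scene');save('s3',cv2.resize(c['img'][100:240,320:540],None,fx=3,fy=3))"
```

```text
t 3.225 pos [0.4677 0.0875 0.1096] F [0.43 0.78 0.51] w 0.00021779037605654654
inc [-0.6 -0.6 13.6] [ 0.08 -0.03 -0.23]
```

View pics/s3.png

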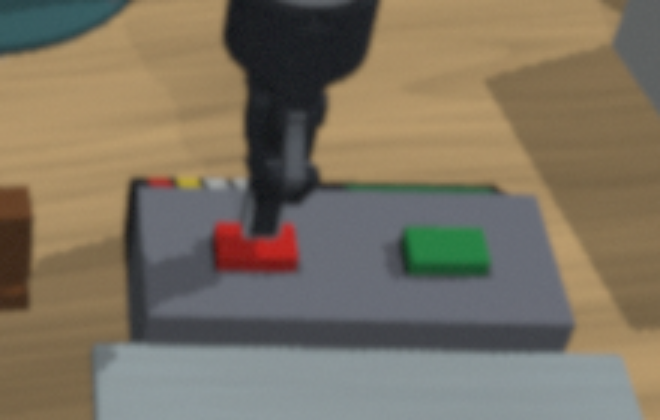

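Fingers are just above the red cap. I'll press it next.

Emit:
apply_moves --pt "0 0 5 0 0 0" --pt "0 0 9 0 0 0" --pt "0 0 12 0 0 0" --pt "0 0 13.5 0 0 0" --pt "0 0 13.5 0 0 0"

```text
clock: 3.9
ee_pos: [0.4671, 0.0874, 0.0948]
tool_rot: [-2.416, -2.008, 0.0]
force: [-0.5, -0.1, 2.7]
grip_width: -0.0004
```

Emit:
apply_moves --pt "0 0 -20 0 0 0" --pt "0 0 -65 0 0 0" --pt "0 0 -100 0 0 0" --pt "0 0 -105 0 0 0" --pt "0 0 -105 0 0 0" --pt "0 0 -105 0 0 0" --pt "0 0 -105 0 0 0" --pt "0 0 -105 0 0 0" --grip 85

```text
clock: 4.9
ee_pos: [0.467, 0.0874, 0.1993]
tool_rot: [-2.415, -2.008, 0.001]
force: [-0.2, 0.1, 0.9]
grip_width: 0.0849
```

```bash
python3 - <<'E'
from h import *
s=r.get_state();c=r.camera('wrist');h=cv2.cvtColor(c['img'],cv2.COLOR_RGB2HSV);save('w4',c['img'])
m=cv2.inRange(h,(0,150,140),(8,255,255))|cv2.inRange(h,(174,150,140),(180,255,255))
k=np.zeros_like(m);k[170:300,270:380]=m[170:300,270:380]
q=max(cv2.findContours(k,0,cv2.CHAIN_APPROX_NONE)[0],key=cv2.contourArea)
P=np.array([wonz(c,s,u,v,.136)[:2]*1000 for u,v in q[:,0]],np.float32)
print(cv2.boundingRect(q),cv2.minAreaRect(P))
c=r.camera('scene');save('s4',c['img'])
go([.467,.087,.103],79.7)
E
```

```text
(299, 224, 50, 71) ((465.0013732910156, 88.44180297851562), (44.864601135253906, 28.962757110595703), 79.41998291015625)
t 5.0 pos [0.467  0.0874 0.1996] F [ 0.17 -0.66  0.45] w 0.08552090523025584
inc [-0.4  0.1 96.6] [-0.02  0.01 -0.22]
```

View pics/w4.png

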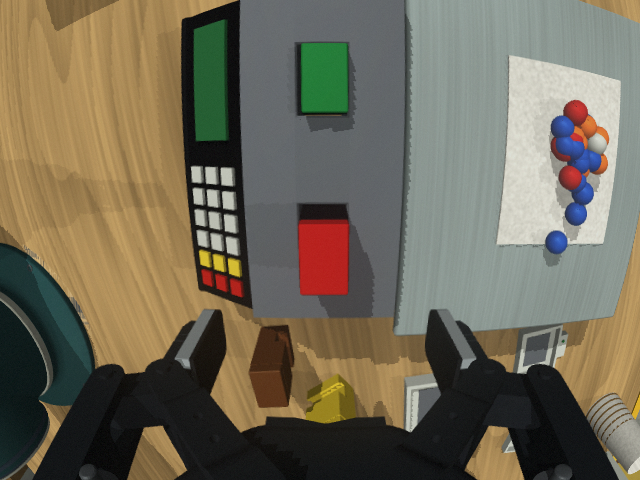

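View pics/s4.png

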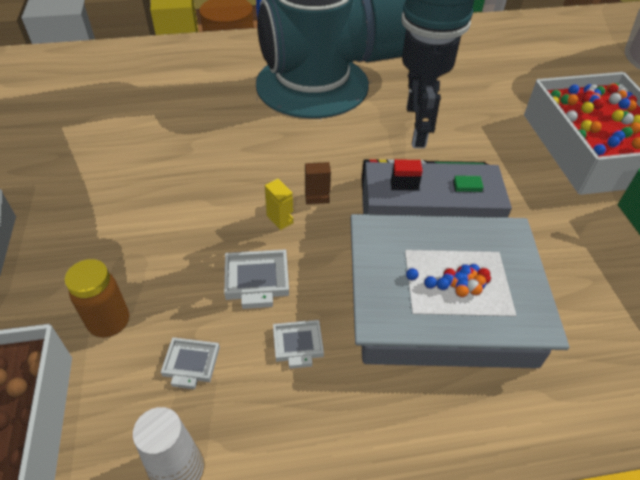

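The red pack is sprung up (red block at (407,172) in the scene view) and green is still latched at (468,183). Descend and grasp.

Emit:
apply_moves --pt "0 -0.5 30 0 0 0" --pt "0 -0.5 65 0 0 0" --pt "0 -0.5 90 0 0 0" --pt "0 -0.5 96 0 0 0" --pt "0 -0.5 96 0 0 0"

```text
clock: 5.62
ee_pos: [0.4668, 0.0875, 0.1043]
tool_rot: [2.416, 2.008, 0.0]
force: [-0.5, 0.4, 0.5]
grip_width: 0.0849
```

Emit:
apply_moves --pt "0 0 0 0 0 0" --pt "0 0 0 0 0 0" --pt "0 0 0 0 0 0" --pt "0 0 0 0 0 0" --pt "0 0 0 0 0 0" --pt "0 0 0 0 0 0" --grip 0 --grip_force 30

```text
clock: 6.38
ee_pos: [0.4667, 0.0875, 0.1039]
tool_rot: [2.416, 2.008, 0.0]
force: [0.8, -0.2, 2.0]
grip_width: 0.0296
```

Emit:
apply_moves --pt "0 0 -10 0 0 0" --pt "0 0 -30 0 0 0" --pt "0 0 -60 0 0 0" --pt "0 0 -90 0 0 0" --pt "0 0 -110 0 0 0" --pt "0 0 -115 0 0 0" --pt "0 0 -115 0 0 0"

```text
clock: 7.25
ee_pos: [0.4665, 0.0875, 0.2184]
tool_rot: [-2.416, -2.008, 0.001]
force: [-1.2, 0.1, -1.3]
grip_width: 0.0295
```

```bash
python3 - <<'E'
from h import *
c=r.camera('scene');save('s5',c['img'])
s=r.get_state();c=r.camera('wrist');save('w5',c['img'])
go([.562,-.1865,.22],85.8)
E
```

```text
t 7.35 pos [0.4663 0.0874 0.2177] F [ 0.51  0.46 -1.03] w 0.02943230956188957
inc [-251.9  144.1   -2.4] [-0.09  0.02 -6.32]
```

View pics/s5.png

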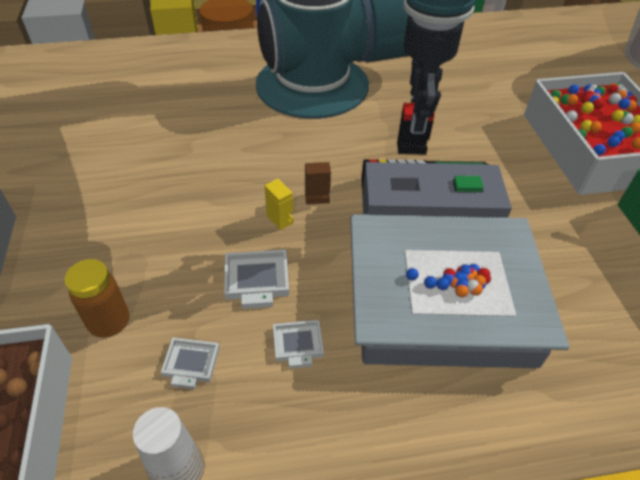

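View pics/w5.png

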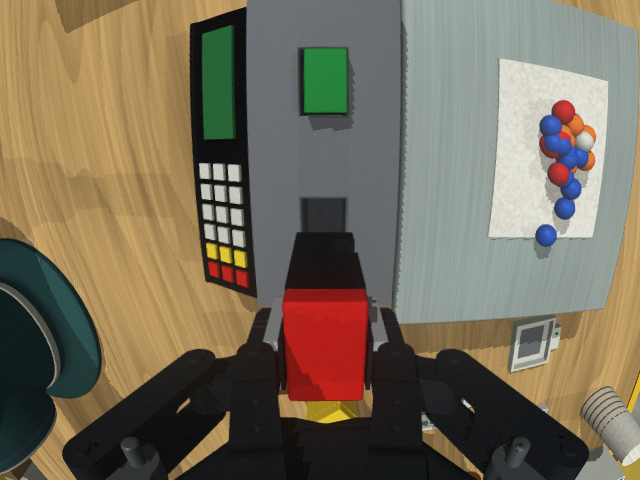

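The pack is held upright and clear of the bay, and the bay is empty at (405,184). Moving to the tray.

Emit:
apply_moves --pt "-20 11 0 0 0 -1" --pt "-55 31 0 0 0 -2" --pt "-95 54 0 0 0 -3" --pt "-135 77 0 0 0 -4" --pt "-175 100 0 0 0 -5" --pt "-210 120 0 0 0 -6" --pt "-238 136 0 0 0 -6.3" --pt "-252 144 0 0 0 -6.3" --pt "-252 144 0 0 0 -6.3" --pt "-252 144 0 0 0 -6.3"

```text
clock: 8.6
ee_pos: [0.562, -0.1857, 0.2187]
tool_rot: [-2.301, -2.138, -0.0]
force: [-0.6, 0.4, -1.5]
grip_width: 0.0295
```

Emit:
apply_moves --pt "0 0 30 0 0 0" --pt "0 0 75 0 0 0" --pt "0 0 110 0 0 0" --pt "0 0 125 0 0 0" --pt "0 0 125 0 0 0" --pt "0 0 125 0 0 0"

```text
clock: 9.35
ee_pos: [0.5629, -0.1866, 0.0956]
tool_rot: [2.3, 2.137, 0.002]
force: [-0.3, 0.0, -0.5]
grip_width: 0.0293
```

```bash
python3 - <<'E'
from h import *
go([.562,-.1865,.053],85.8)
c=r.camera('top');save('t6',cv2.resize(c['img'][150:300,250:450],None,fx=3,fy=3))
c=r.camera('scene');save('s6',cv2.resize(c['img'][130:350,170:400],None,fx=2.5,fy=2.5))
E
```

```text
t 9.35 pos [ 0.5629 -0.1866  0.0956] F [-0.34  0.03 -0.5 ] w 0.029280997894905354
inc [ 0.1 -1.  42.6] [ 0.12  0.04 -0.01]
```

View pics/s6.png

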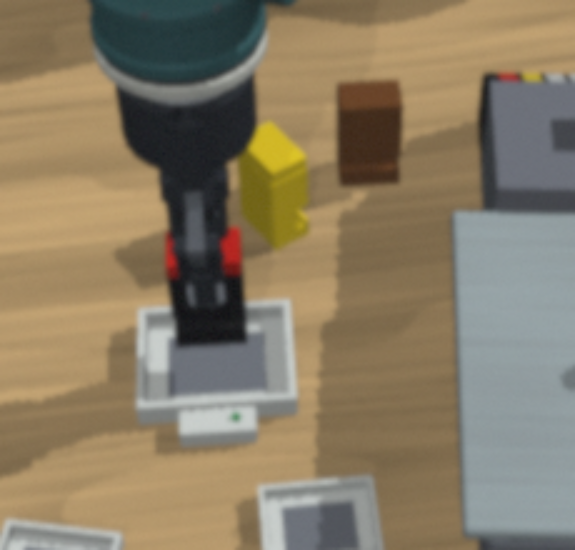

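View pics/t6.png

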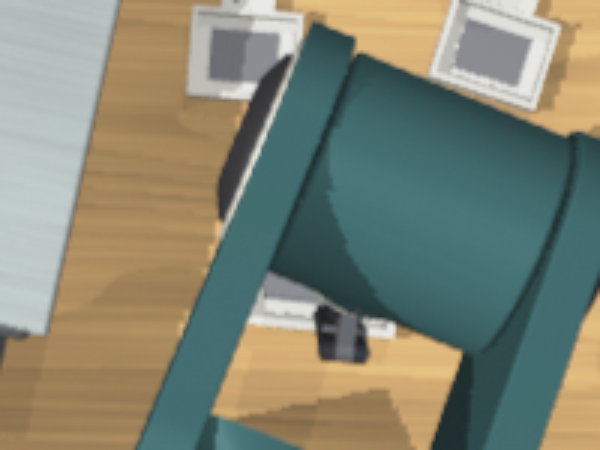

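Emit:
apply_moves --pt "0 0 15 0 0 0" --pt "0 0 28 0 0 0" --pt "0 0 36 0 0 0" --pt "0 0 40 0 0 0" --pt "0 0 41 0 0 0" --pt "0 0 41 0 0 0"

```text
clock: 10.2
ee_pos: [0.5622, -0.1867, 0.0535]
tool_rot: [2.302, 2.138, -0.0]
force: [-4.2, 1.4, 5.4]
grip_width: 0.0295
```

Contact with the floor at the expected height. Release, opening modestly first.

Emit:
apply_moves --pt "0 0 0 0 0 0" --pt "0 0 0 0 0 0" --pt "0 0 0 0 0 0" --pt "0 0 0 0 0 0" --grip 70

```text
clock: 10.7
ee_pos: [0.5622, -0.1865, 0.0527]
tool_rot: [-2.302, -2.138, -0.0]
force: [0.8, 0.0, -0.3]
grip_width: 0.0703
```

Emit:
apply_moves --pt "0 0 -15 0 0 0" --pt "0 0 -45 0 0 0" --pt "0 0 -90 0 0 0" --pt "0 0 -135 0 0 0" --pt "-30 -40 -160 0 0 0" --pt "-60 -80 -160 0 0 0" --pt "-60 -120 -160 0 0 0" --pt "-60 -150 -160 0 0 0" --pt "-60 -150 -160 0 0 0" --pt "-60 -150 -160 0 0 0"

```text
clock: 11.95
ee_pos: [0.4086, -0.2354, 0.2136]
tool_rot: [2.301, 2.137, 0.001]
force: [0.2, -0.1, -0.6]
grip_width: 0.0701
```

```bash
python3 - <<'E'
from h import *
import pickle
s=r.get_state();print(s['clock'],s['ee_pos'],s['grip_width'],s['force'])
for n in('top','scene'):
    c=r.camera(n);save(n+'7',c['img']);pickle.dump(c,open(n+'.pkl','wb'))
E
sed -e 's/(180,260,225,305),(385,165,425,200),.102/(325,205,400,275),(215,190,300,300),.085/' m.py | python3 -
```

```text
11.95 [ 0.40857176 -0.23544187  0.2136365 ] 0.07006395443971318 [ 0.24406876 -0.07601958 -0.55999484]
[111  24  73] [111  27  93] [129  23  78] [ 69 173 124] [ 70 180 154] [ 23  17 178] [ 28 244 237] [ 26 204 213]
red top 373.0 bb (347, 226, 27, 19) centre [ 561.5 -186.2] size [45.7 29.3] ang 85.42
red scene 363.0 bb (239, 238, 29, 16) centre [ 564.4 -187.4] size [44.6 29.9] ang 85.43
green top 404.5 bb (128, 260, 29, 21) centre [486.8 194.9] size [45.  29.8] ang 79.57
green scene 252.5 bb (455, 176, 28, 12) centre [489.6 193.3] size [43.6 27.8] ang 81.49
tray top 2374.0 bb (327, 214, 58, 49) centre [ 563.3 -186.2] size [105.5  91.6] ang 85.7
tray scene 187.5 bb (228, 250, 61, 43) centre [ 562.2 -183.8] size [98.4 84.7] ang 85.6
jarcap top 947.0 bb (482, 193, 36, 35) centre [ 610.  -425.8] size [60.  61.7] ang 0.46
jarcap scene 1279.5 bb (64, 259, 46, 38) centre [ 618.8 -426.2] size [70.1 58.4] ang 27.24
```

View pics/top7.png

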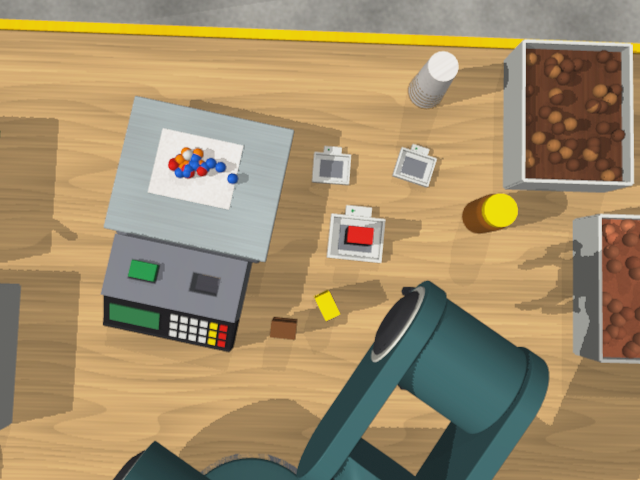

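View pics/scene7.png

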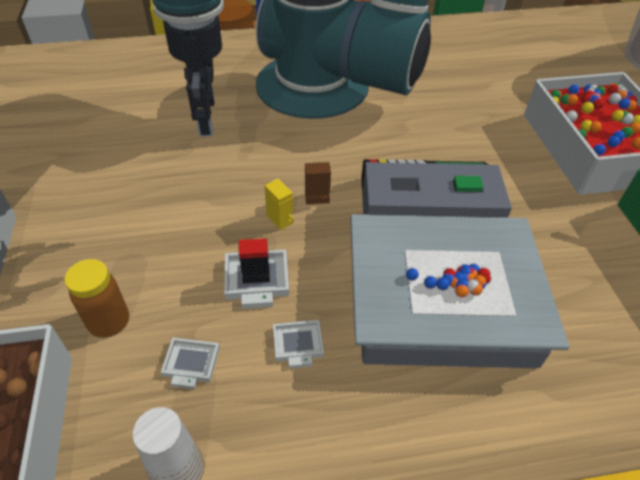

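The red pack stands upright in the middle of the tray, with its cap at (360,236) in the top view. Green and the jar have not moved, and the arm is clear. Handing in.

```bash
python3 -c "
from station import r
print(r.close_job())"
```

```text
the job is handed in; nothing more can be done
None
```

The red battery is standing upright in the middle of the large white tray, and I handed the job in at about 12 s of the 45 s allowed. No verdict is reported.

- **Release:** I pressed the red battery about 7 mm with shut fingers; the force read 2.7 N. I then backed off, and the wrist and scene pictures showed it sprung up, clear of the fingers.
- **Move:** I gripped it across its 30 mm side, drew it straight up, set it on the tray floor (about 5 N at contact), let go and backed away.
- **Red battery at the end:** its cap sits at about (0.562 to 0.564, -0.187) m. The tray centre was measured at about (0.562, -0.187) m, so it is within about 3 mm. Its cap also fits the height of a battery standing on the tray floor in both views.
- **Green battery and jar:** the green battery still looks latched, and both it and the jar moved by under 0.5 mm between the first and last pictures.
- **Disagreements:** the top and scene views differ by 2 to 3 mm on the batteries, close to the calibration error. They differ by about 9 mm on the jar cap's x; that figure is rough, but it read the same before and after. At the end the scene view could not measure the tray properly because the battery hides part of it, so I used its earlier measurement.

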